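# Move the chip guard to the stand with the casting

### The arm

A 7-joint arm with a two-finger parallel gripper is mounted at the origin on the work surface. World frame = base frame: x ahead of the robot, y to its left, z up, the work surface at z = 0. Lengths are in m, angles in rad, forces in N, time in s.
With the tool pointing down it reaches from about 0.425 to 0.95 m from the base axis. Payload 16.7 kg.
Tool frame: the origin (TCP) lies between the finger pads; the fingertips stand 17 mm ahead of it and the grasp point (between the pads) lies 2 mm behind it; x points along the fingers, y is the direction in which the jaws open and shut, and the axes are right-handed (so a half turn about x gives the same grasp; the last joint's range is limited). The gripper opens to 94 mm and grips with 3 to 60 N. Pads are 16 mm wide; open, the fingers measure 119 mm over their backs; the gripper's body (75 mm by 177 mm) begins 78 mm behind the grasp point.
Start: joints at [-1.302, 0.426, 0.074, 1.606, -0.034, 1.111, -0.067], TCP at [0.274, 0.617, 0.222] pointing down, gripper open.
Joint ranges: [-2.85, 2.85], [-0.5, 2.14], [-1.23, 1.37], [0.21, 2.46], [-1.02, 4.16], [0.16, 2.05], [-2.73, 2.73]. Speed limits (rad/s): [1.89, 1.89, 2.39, 2.39, 3.01, 3.01, 3.01].

### API

Orientations are given as a unit quaternion [w, x, y, z].
In Python, from rig import status, read_camera, camera_model, close_job, look_for, spot_point gives the robot as it stands.
- The arm moves only by the shell command python3 -m creep 'ROWS'. ROWS is JSON, a list of rows, each an object with "linear": the shift along the tool's x, y, z as a fraction of full scale, a list of three; "angular": the turn, a rotation vector about the tool's x, y, z as a fraction of full scale, a list of three; "claw": the opening in per cent of the stroke, from 0 (shut) to 100 (fully open). In form: [{"linear": [x, y, z], "angular": [rx, ry, rz], "claw": claw}, ...]. A call has 1 to 5 rows; each row is the pose to reach, as a shift and turn from the pose commanded when the call began, along the tool's axes at that moment; what a row does not reach only later rows make up. Full scale, the value 1, is 0.25 m for a shift and 1.5 rad for a turn. A row lasts 1/8 s, in which the tool goes at most 62.5 mm and 10.7 degrees, less where a joint would pass 70% of its speed; a pose out of reach is approached as far as the arm can. A call with a number of a shift or a turn outside -1 to 1 is refused whole. A call with a gripper value outside its range is refused whole. The fingers move at their own pace and stop on an object; the grip force is fixed at half the most. Time passes only in rows, so rows that repeat a pose let the fingers close. It gives the time, the measured TCP pose, the force and the opening at its end, in the units of the state.
- status.get_obs(): the state, without advancing time (a new reading comes with each control period).
- read_camera(name): name is "scene" or "top" or "wrist"; returns (picture, depth): 480x640x3 uint8, red, green, blue; 480x640 float32, m along the optical axis (not along the pixel's ray), 0 where there is no reading.
- camera_model(name): a dict with "intrinsics" (3x3 intrinsics, pixels), "extrinsics" (4x4, takes a point from world to camera coordinates); the wrist camera has in their place "tool_from_camera" (4x4, takes a point from camera to tool coordinates, whose origin is the TCP and whose axes are the tool frame's). Camera axes: x right, y down, z forward; pixel columns grow to the right and rows downward; lengths in m; the calibration is good to about 2 mm. A picture is of the moment at which its call begins: read the wrist's pose just before it. camera_model takes no time and is no camera call.
- close_job(): hands the job in, once; it reports no verdict.
Trained networks look in the newest picture that a camera, given by its name, has taken for a name from the list of things; names that differ only in an ending like _2 or _b are one class to them, and where a whole thing is asked for, a point or a joint stands for the part that bears it (a point fixed in the world has none). Each returns a list of dicts, best first, with "conf" (0 to 1); they miss things now and then, are a little off and sometimes report something else, mostly with a low value. They report only what shows in the picture. A call takes as long as a camera call. They do not tell look-alikes from the thing itself.
- look_for(thing, camera): "pixel" ([column, row] in pixels, amid what is visible of it).
- spot_point(thing, camera): "pixel" ([column, row] in pixels: a listed point, or the origin of a listed thing).
The state is a dict: "time": time; "joint_positions": joint angles; "joint_velocities": joint speeds; "tau": joint torques, N m; "tcp_pos": TCP position; "eef_rot": TCP orientation; "ft_force": force on the tool from outside, world axes, zero at the start; "wrist_torque": the same for the moment, N m; "finger_gap": finger opening in m.
Only numpy, scipy, OpenCV 4.12 (cv2) and the standard library are available. Lean on these libraries where they do the work, as an engineer would, in place of code of your own. Each camera call takes 0.05 s, during which the arm holds its last target.

### The job

The next casting is on the unguarded blow-off stand. Squeeze the two finger tabs of the chip guard together so that both its sprung hinge pins draw in, lift the guard off the empty stand, then drop it into the hinge saddles of the stand with the casting and let both pins spring fully out into the ears, so that the guard hangs straight down in front of the casting. Leave the castings, the spray can and the tin where they are.

Things in the scene. Friction and masses are not known exactly. Their poses are not given: they have to be found in the camera images.
- guard_axis (a point): Chip guard: plain aluminium flap (130 wide, 4 thick) hanging from a level steel hinge barrel (20 diameter, 162 long, ends 81 either side of the middle); lower edge 120 below the axis; about 0.32 kg. Point: middle of the barrel, on its axis. Axes: y along the barrel, z up when hanging straight, x towards the stand's nest.
- guard_tabs (a point): Grasp point midway between the guard's two dark steel finger tabs, 36 mm from the barrel axis. Tabs: plates 24 wide, 5 thick, square to the barrel, standing 8 to 50 mm from its axis, leaning 35 degrees from z towards -x (up and to the front). Outer faces 68 apart when free, 40 squeezed. Reach along their lean, a finger on each outer face, closing along y. Axes as the guard.
- pin_left (a joint): Sprung hinge pin (9 diameter) at the guard's +y end, moved with the +y tab: 0 = fully out (tip 12 mm beyond the barrel's end), 0.014 m = fully drawn in (tip 2 mm inside). Spring 4 N at 0 to 8 N at 0.014. A grip of about 25 N holds both tabs firmly at their stops, so that the guard can be carried by them.
- pin_right (a joint): The same at the guard's -y end, moved with the -y tab.
- stand1_seat (a point): Hinge centre, 190 above the table, of the stand that carries the guard at the start (its nest is empty). Axes: y along the hinge line, z up, x from the open front to the nest (-x roughly towards the robot). Base 45 in front to 155 behind, 215 wide; two posts 34 behind the hinge line carry the ears. Guard goes in and out along a line leaning 35 degrees from vertical to -x.
- stand2_seat (a point): The same hinge centre of the second, identical stand, which has the casting on its nest (95 mm behind the hinge line) and no guard. A guard fully home has its barrel axis through this point. It enters along a line leaning 35 degrees from vertical to -x, pins drawn in.
- stand2_ear (a point): Centre of the pin hole (13 x 13 mm) in the inner face of stand 2's +y ear, 86 mm from the hinge centre; the other ear mirrors it. Ears: steel plates 12 thick, some 20 mm round the hole; a drawn-in guard has 5 mm play between them each way. Inside each ear a 90-degree V saddle (73 to 86 mm from the centre), opening up and to the front at 35 degrees, carries the barrel end.
- stand2_light (a point): White strip light across the top of stand 2 (stand 1 has the same): 44 deep, 230 wide, 30 high. Point: middle of its lower front edge, 4 mm behind the hinge line and 85 mm above it, so the gripper must come in tilted about 35 degrees, fingers pointing down and towards the nest.
- casting_center (a point): Grey flanged iron casting on stand 2's nest: foot flange 110 diameter, 68 high, 0.8 kg, loose. Point at its centre, half-way up.
- waiting_casting_center (a point): An identical casting standing on the table. Point at its centre, half-way up.
- spray_can_center (a point): White spray can standing on the table, 54 diameter, 160 high. Point at its centre.
- tin_center (a point): Bare metal tin standing on the table behind and between the stands, 72 diameter, 90 high. Point at its centre.
Not all that is in view belongs to the job. Leave any red look-alike of the part that bears guard_axis alone.

How it is judged:
By the outcome, as a careful person would: the job done as asked, in the order asked, and still so for the second after the job is handed in, with the robot touching nothing.
It also fails if it takes over 56 s, if anything falls off the work surface, if the arm or the gripper's body presses on something with over 40 N, if the wrist force passes 120 N, or if a joint passes its speed limit or range.

## Working session

There is one attempt and no reset: what is moved stays moved. The work goes in short steps, Python scripts to look and compute and a shell command to move; the robot and the scene stay as the last step left them, time stands still between calls to the robot, and variables do not carry over. Pictures are saved under pics/ and viewed, and the job is handed in when it is done.

```bash
ls; mkdir -p pics; python3 - <<'E'
from rig import *
import cv2, numpy as np
o=status.get_obs()
for k,v in o.items(): print(k,np.round(v,4))
for n in ["scene","top"]:
    p,d=read_camera(n); cv2.imwrite(f"pics/{n}0.png",p[:,:,::-1]); np.savez(f"{n}0.npz",p=p,d=d)
    m=camera_model(n); print({k:np.round(v,4).tolist() for k,v in m.items()})
    for t in ["guard_axis","guard_tabs","stand1_seat","stand2_seat","stand2_ear","stand2_light"]:
        print(n,t,[(np.round(r["pixel"],1).tolist(),round(r["conf"],2)) for r in spot_point(t,n)][:4])
print({k:np.round(v,4).tolist() for k,v in camera_model("wrist").items()})
print(status.get_obs()["time"])
E
```

```text
pics
time 0.0
joint_positions [-1.3025  0.4268  0.0739  1.6066 -0.0341  1.1108 -0.0671]
joint_velocities [-0.     -0.0003  0.0002 -0.0008  0.0005 -0.0013 -0.0001]
tau [ 6.00000e-04 -9.35782e+01  3.66630e+00 -4.54203e+01 -4.89000e-02
  1.97000e-02  1.00000e-04]
tcp_pos [0.2738 0.6165 0.2217]
eef_rot [ 0.6917  0.1462  0.6918 -0.1471]
ft_force [ 0.1796 -0.6818  0.1769]
wrist_torque [0.0244 0.0255 0.0013]
finger_gap 0.0943
{'intrinsics': [[541.8811, 0.0, 316.5696], [0.0, 541.8811, 245.5246], [0.0, 0.0, 1.0]], 'extrinsics': [[-0.4391, 0.8984, 0.0058, 0.2443], [0.7349, 0.3629, -0.5729, -0.3091], [-0.5168, -0.2473, -0.8196, 1.958], [0.0, 0.0, 0.0, 1.0]]}
scene guard_axis [([223.0, 181.6], 0.73), ([253.6, 219.1], 0.66)]
scene guard_tabs [([254.2, 207.5], 0.72), ([212.6, 182.7], 0.62), ([290.0, 325.2], 0.22)]
scene stand1_seat [([251.8, 216.3], 0.68)]
scene stand2_seat [([398.3, 267.9], 0.78)]
scene stand2_ear [([428.2, 283.9], 0.69)]
scene stand2_light [([406.0, 253.1], 0.58)]
{'intrinsics': [[446.9219, 0.0, 321.9297], [0.0, 446.9219, 243.5261], [0.0, 0.0, 1.0]], 'extrinsics': [[0.0093, -0.9999, -0.0104, 0.0043], [-0.9913, -0.0078, -0.1315, 0.5936], [0.1314, 0.0115, -0.9913, 1.3317], [0.0, 0.0, 0.0, 1.0]]}
top guard_axis [([476.0, 318.4], 0.98), ([399.1, 249.3], 0.95)]
top guard_tabs [([483.7, 311.0], 0.58)]
top stand1_seat [([397.9, 249.7], 0.91)]
top stand2_seat [([236.4, 257.2], 0.74)]
top stand2_ear [([400.8, 248.3], 0.46)]
top stand2_light [([227.8, 250.4], 0.55)]
{'intrinsics': [[432.9209, 0.0, 319.1528], [0.0, 432.9209, 238.8098], [0.0, 0.0, 1.0]], 'tool_from_camera': [[-0.0, -0.2451, 0.9695, -0.1624], [1.0, -0.0001, -0.0, -0.0003], [0.0001, 0.9695, 0.2451, -0.07], [0.0, 0.0, 0.0, 1.0]]}
0.7
```

View pics/scene0.png

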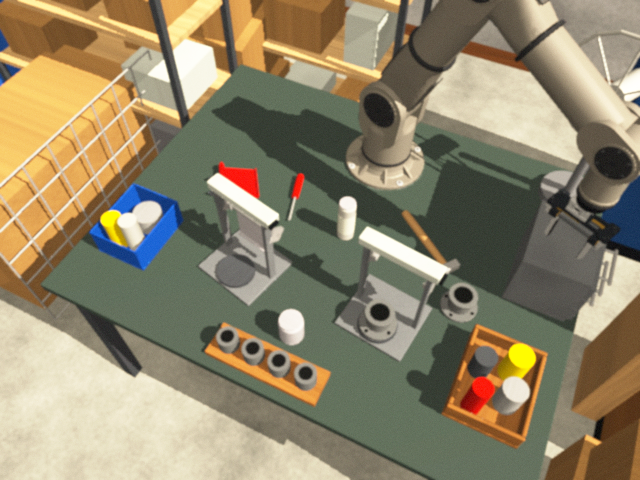

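View pics/top0.png

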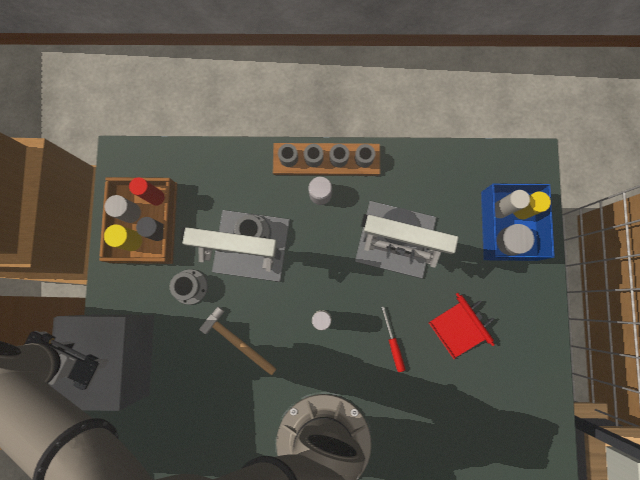

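The top view shows two guard candidates: the aluminium one in stand 1 at (399,249), and a red look-alike lying at (465,325). The task's guard is plain aluminium and hangs in the stand, so it is the first. Stand 2, with the casting, is at (236,250).

```bash
cat > h.py <<'E'
import numpy as np, cv2
from rig import *
from scipy.spatial.transform import Rotation as R
def q2R(q): return R.from_quat([q[1],q[2],q[3],q[0]]).as_matrix()
def cam_pose(n,obs=None):
    m=camera_model(n)
    if n=="wrist":
        T=np.eye(4);T[:3,:3]=q2R(obs["eef_rot"]);T[:3,3]=obs["tcp_pos"]
        return m["intrinsics"],T@np.array(m["tool_from_camera"])
    return m["intrinsics"],np.linalg.inv(m["extrinsics"])
def cloud(n,d,obs=None):
    K,T=cam_pose(n,obs);K=np.array(K)
    v,u=np.mgrid[:d.shape[0],:d.shape[1]]
    P=np.stack([(u-K[0,2])/K[0,0]*d,(v-K[1,2])/K[1,1]*d,d],-1)
    W=P@T[:3,:3].T+T[:3,3]; W[d<=0]=np.nan
    return W
def ray(n,px,obs=None):
    K,T=cam_pose(n,obs);K=np.array(K)
    r=T[:3,:3]@np.array([(px[0]-K[0,2])/K[0,0],(px[1]-K[1,2])/K[1,1],1.])
    return T[:3,3],r
def on_z(n,px,z,obs=None):
    o,r=ray(n,px,obs); return o+r*(z-o[2])/r[2]
def proj(n,X,obs=None):
    K,T=cam_pose(n,obs);K=np.array(K)
    c=(np.asarray(X)-T[:3,3])@T[:3,:3]; return c[...,:2]/c[...,2:]*[K[0,0],K[1,1]]+[K[0,2],K[1,2]]
E
python3 - <<'E'
from h import *
for n in ["top","scene"]:
    f=np.load(n+"0.npz");p,d=f["p"].astype(int),f["d"]
    W=cloud(n,d)
    t=(W[...,2]<0.02)&(W[...,2]>-0.03)&(abs(W[...,1])<.6)&(W[...,0]>.2)
    print(n,"table z",np.nanmedian(W[t][:,2]))
    for nm,(a,b) in {"s1":(-.45,0.0),"s2":(0.0,.45)}.items():
        m=(p.min(-1)>150)&(W[...,2]>.285)&(W[...,2]<.33)&(W[...,1]>a)&(W[...,1]<b)&(W[...,0]>.35)
        m=cv2.erode(m.astype(np.uint8),np.ones((2,2)))>0
        Q=W[m]; print(nm,len(Q),"z",np.median(Q[:,2]))
        r=cv2.minAreaRect(Q[:,:2].astype(np.float32)); print(np.round(r[0],4),np.round(r[1],4),r[2], np.round(np.median(Q,0),4))
print("seat1",on_z("top",[397.9,249.7],.19),on_z("scene",[251.8,216.3],.19),"guard",on_z("top",[399.1,249.3],.19),on_z("scene",[253.6,219.1],.19))
print("seat2",on_z("top",[236.4,257.2],.19),on_z("scene",[398.3,267.9],.19))
E
```

```text
top table z 0.00046701275669913667
s1 1394 z 0.3049692184870766
[ 0.5848 -0.2135] [0.2259 0.0391] 76.4057846069336 [ 0.5841 -0.2135  0.305 ]
s2 1381 z 0.3049008897992569
[0.5606 0.237 ] [0.2236 0.0392] 82.4908676147461 [0.5605 0.2358 0.3049]
scene table z 0.0005135669353539818
s1 1012 z 0.3046516380733786
[ 0.5881 -0.2095] [0.2287 0.0444] 76.3614501953125 [ 0.591  -0.2036  0.3047]
s2 1255 z 0.3046151824061343
[0.5626 0.2401] [0.2265 0.0457] 82.62513732910156 [0.5656 0.245  0.3046]
seat1 [ 0.55823012 -0.19894071  0.19      ] [ 0.55711418 -0.20917058  0.19      ] guard [ 0.55935104 -0.20221034  0.19      ] [ 0.56369279 -0.1994125   0.19      ]
seat2 [0.53414037 0.24008848 0.19      ] [0.53522365 0.23488454 0.19      ]
```

```bash
cat >> h.py <<'E'
YAW={1:np.deg2rad(76.4-90),2:np.deg2rad(82.5-90)}
SEAT={1:np.array([.560,-.207,.19]),2:np.array([.5353,.2410,.19])}
def stand_R(k): return R.from_euler('z',YAW[k]).as_matrix()
def tool_R(k,lean=35):
    a=np.deg2rad(lean);s,c=np.sin(a),np.cos(a)
    return stand_R(k)@np.array([[s,0,c],[0,1,0],[-c,0,s]])
def tcp_target(k,along,off=(0,0,0)):
    """along: distance (m) of grasp point from hinge along lean; tcp is 2 mm further in"""
    t=tool_R(k); return SEAT[k]+stand_R(k)@np.array(off)-t[:,0]*(along-.002), t
def delta(obs,p,Rt):
    R0=q2R(obs["eef_rot"]); l=R0.T@(p-obs["tcp_pos"])/.25
    a=R.from_matrix(R0.T@Rt).as_rotvec()/1.5
    print("t",round(obs["time"],2),"lin",np.round(l,4).tolist(),"ang",np.round(a,4).tolist(),"dist",np.round(np.linalg.norm(l)*.25,4),"deg",np.round(np.linalg.norm(a)*1.5*57.3,2))
E
python3 - <<'E'
from h import *
o=status.get_obs();print(np.round(q2R(o["eef_rot"]),3))
p,t=tcp_target(2,.25);print(p);print(np.round(t,3));delta(o,p,t)
R0=q2R(o["eef_rot"]); delta(o,np.array([.3,.5,.42]),t)
E
```

```text
[[-0.     0.406  0.914]
 [-0.     0.914 -0.406]
 [-1.    -0.    -0.   ]]
[0.39426999 0.25956695 0.39314971]
[[ 0.569  0.131  0.812]
 [-0.075  0.991 -0.107]
 [-0.819  0.     0.574]]
t 0.7 lin [-0.6827, -1.111, 1.0201] ang [-0.1853, -0.4044, 0.0585] dist 0.4139 deg 38.56
t 0.7 lin [-0.7901, -0.385, 0.2851] ang [-0.1853, -0.4044, 0.0585] dist 0.231 deg 38.56
```

```bash
python3 -m creep '[{"linear":[-0.6,0,0],"angular":[0,0,0],"claw":100},{"linear":[-0.79,-0.385,0.285],"angular":[-0.185,-0.404,0.058],"claw":100},{"linear":[-0.79,-0.385,0.285],"angular":[-0.185,-0.404,0.058],"claw":100},{"linear":[-0.79,-0.385,0.285],"angular":[-0.185,-0.404,0.058],"claw":100},{"linear":[-0.79,-0.385,0.285],"angular":[-0.185,-0.404,0.058],"claw":100}]'; python3 - <<'E'
from h import *
p,t=tcp_target(2,.25);o=status.get_obs();delta(o,p,t);print(np.round(o["joint_positions"],2))
E
```

```text
time: 1.32
tcp_pos: [0.3001, 0.4994, 0.424]
eef_rot: [0.886, 0.032, 0.459, -0.056]
ft_force: [0.0, -0.0, -1.1]
finger_gap: 0.0937
t 1.32 lin [0.3836, -0.9034, 0.3379] ang [-0.0012, 0.0023, -0.0036] dist 0.2595 deg 0.38
[-1.56  0.09  0.07  1.74  0.62  1.38 -0.2 ]
```

```bash
python3 -m creep '[{"linear":[0.384,-0.903,0.338],"angular":[0,0.002,-0.004],"claw":100},{"linear":[0.384,-0.903,0.338],"angular":[0,0.002,-0.004],"claw":100},{"linear":[0.384,-0.903,0.338],"angular":[0,0.002,-0.004],"claw":100},{"linear":[0.384,-0.903,0.338],"angular":[0,0.002,-0.004],"claw":100},{"linear":[0.384,-0.903,0.338],"angular":[0,0.002,-0.004],"claw":100}]'; python3 - <<'E'
from h import *
p,t=tcp_target(2,.25);o=status.get_obs();delta(o,p,t);print(np.round(o["joint_positions"],2),np.abs(o["joint_velocities"]).max())
o=status.get_obs()
P,d=read_camera("wrist");cv2.imwrite("pics/w1.png",P[:,:,::-1]);np.savez("w1.npz",p=P,d=d,pos=o["tcp_pos"],rot=o["eef_rot"])
for t in ["stand2_seat","stand2_ear","stand2_light"]:
    print(t,[(np.round(r["pixel"],1).tolist(),round(r["conf"],2)) for r in spot_point(t,"wrist")][:4])
print("proj seat",proj("wrist",SEAT[2],o))
E
```

```text
time: 1.95
tcp_pos: [0.3945, 0.256, 0.3896]
eef_rot: [0.884, 0.031, 0.463, -0.062]
ft_force: [-0.9, 0.3, 0.5]
finger_gap: 0.094
t 1.95 lin [-0.0135, 0.0139, 0.0056] ang [-0.003, -0.0031, 0.0052] dist 0.005 deg 0.58
[-1.41 -0.26  0.21  2.12  0.69  1.22  0.  ] 0.059617123041938155
stand2_seat []
stand2_ear [([414.1, 205.8], 0.6)]
stand2_light [([327.5, 287.6], 0.8)]
proj seat [325.43281671 208.12095744]
```

View pics/w1.png

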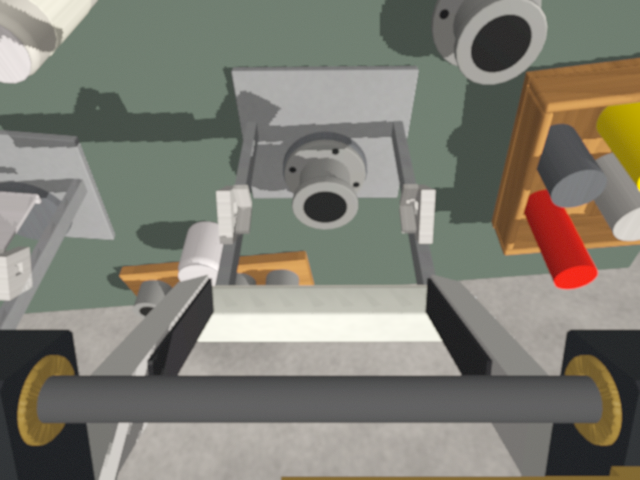

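The wrist picture shows stand 2 from the front. Its ears with saddles are at about (235,210) and (415,210), the casting is on the nest at (325,190), and the light's front edge is at row 285. I'll measure from the depth image.

```bash
cat >> h.py <<'E'
def stand_meas(f,k,verbose=True):
    f=np.load(f); o=dict(tcp_pos=f["pos"],eef_rot=f["rot"]); W=cloud("wrist",f["d"],o); p=f["p"].astype(int)
    S=(W-SEAT[k])@stand_R(k)
    # light front: white points near z 85..115
    m=(S[...,2]>.07)&(S[...,2]<.13)&(abs(S[...,1])<.13)&(S[...,0]>-.03)&(S[...,0]<.06)
    Q=S[m]
    print("light n",len(Q),"y range",np.percentile(Q[:,1],[0.5,99.5]),"z",np.percentile(Q[:,2],[1,99]))
    fr=Q[(Q[:,2]>.09)&(Q[:,2]<.11)&(abs(Q[:,1])<.1)]
    if len(fr)>50:
        c=np.polyfit(fr[:,1],fr[:,0],1); print("front x= %.4f slope(deg) %.2f (want x .004)"%(c[1],np.degrees(c[0])))
    m=(S[...,2]>-.03)&(S[...,2]<.05)&(abs(S[...,1])<.13)&(abs(S[...,1])>.06)&(S[...,0]>-.05)&(S[...,0]<.03)
    for sgn in (1,-1):
        Q=S[m&(S[...,1]*sgn>0)]
        h=np.histogram(abs(Q[:,1]),bins=np.arange(.06,.116,.002))
        print("side",sgn,len(Q),dict(zip((h[1][:-1]*1000).round().astype(int).tolist(),h[0].tolist())))
        e=Q[abs(Q[:,1])>.088]; print(" ear xmin..max",np.percentile(e[:,0],[1,99]),"z",np.percentile(e[:,2],[1,99]))
    return S,f
E
python3 - <<'E'
from h import *
S,f=stand_meas("w1.npz",2)
c=cv2.resize(f["p"][150:310,190:450,::-1],None,fx=3,fy=3,interpolation=cv2.INTER_CUBIC);cv2.imwrite("pics/w1c.png",c)
for uv in [(414,206),(409,190),(236,206),(227,215),(428,215),(320,287),(320,320),(215,287),(424,287)]:
    print(uv,np.round(S[uv[1],uv[0]]*1000,1))
E
```

```text
light n 12341 y range [-0.10078808  0.08938461] z [0.08251845 0.11585335]
front x= 0.0037 slope(deg) -0.08 (want x .004)
side 1 2114 {60: 0, 62: 0, 64: 0, 66: 0, 68: 0, 70: 0, 72: 104, 74: 101, 76: 104, 78: 102, 80: 97, 82: 106, 84: 270, 86: 359, 88: 183, 90: 168, 92: 180, 94: 173, 96: 164, 98: 3, 100: 0, 102: 0, 104: 0, 106: 0, 108: 0, 110: 0, 112: 0, 114: 0}
 ear xmin..max [-0.02761236  0.02257851] z [-0.02182976  0.04912199]
side -1 2070 {60: 0, 62: 0, 64: 0, 66: 0, 68: 0, 70: 0, 72: 95, 74: 106, 76: 95, 78: 99, 80: 103, 82: 92, 84: 233, 86: 377, 88: 179, 90: 176, 92: 168, 94: 170, 96: 169, 98: 8, 100: 0, 102: 0, 104: 0, 106: 0, 108: 0, 110: 0, 112: 0, 114: 0}
 ear xmin..max [-0.02724581  0.02290918] z [-0.0211112   0.04880658]
(414, 206) [ 5.6 86.2 -8.2]
(409, 190) [-15.2  78.2  -8.3]
(236, 206) [  2.2 -86.3  -5.5]
(227, 215) [ -9.1 -89.8  17.6]
(428, 215) [-9.1 92.8 18.4]
(320, 287) [ 4.7 -5.  87.5]
(320, 320) [ 11.   -4.9 114.9]
(215, 287) [  4.1 -91.9  87.8]
(424, 287) [ 3.8 80.6 88.3]
```

View pics/w1c.png

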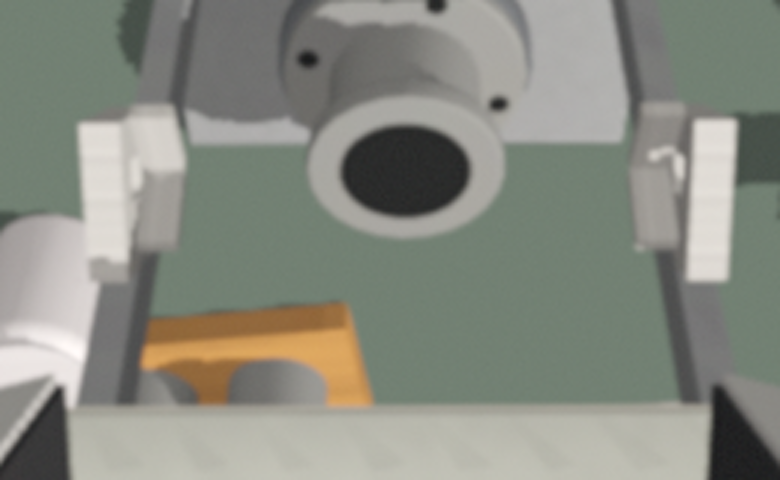

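```bash
cat >> h.py <<'E'
def vfit(S):
    for sgn in (1,-1):
        y=S[...,1]*sgn; m=(y>.0745)&(y<.0835)&(abs(S[...,0])<.03)&(abs(S[...,2])<.03)
        Q=S[m]*1000
        for a in (80,170):
            n=np.array([np.cos(np.radians(a)),0,np.sin(np.radians(a))]); v=Q@n
            h=np.histogram(v,bins=np.arange(-24,14,1.)); print(sgn,a,dict(zip(h[1][:-1].astype(int).tolist(),h[0].tolist())))
E
python3 - <<'E'
from h import *
S,f=stand_meas("w1.npz",2);vfit(S)
p,t=tcp_target(1,.25);o=status.get_obs();delta(o,p,t)
E
```

```text
light n 12341 y range [-0.10078808  0.08938461] z [0.08251845 0.11585335]
front x= 0.0037 slope(deg) -0.08 (want x .004)
side 1 2114 {60: 0, 62: 0, 64: 0, 66: 0, 68: 0, 70: 0, 72: 104, 74: 101, 76: 104, 78: 102, 80: 97, 82: 106, 84: 270, 86: 359, 88: 183, 90: 168, 92: 180, 94: 173, 96: 164, 98: 3, 100: 0, 102: 0, 104: 0, 106: 0, 108: 0, 110: 0, 112: 0, 114: 0}
 ear xmin..max [-0.02761236  0.02257851] z [-0.02182976  0.04912199]
side -1 2070 {60: 0, 62: 0, 64: 0, 66: 0, 68: 0, 70: 0, 72: 95, 74: 106, 76: 95, 78: 99, 80: 103, 82: 92, 84: 233, 86: 377, 88: 179, 90: 176, 92: 168, 94: 170, 96: 169, 98: 8, 100: 0, 102: 0, 104: 0, 106: 0, 108: 0, 110: 0, 112: 0, 114: 0}
 ear xmin..max [-0.02724581  0.02290918] z [-0.0211112   0.04880658]
1 80 {-24: 0, -23: 0, -22: 0, -21: 0, -20: 0, -19: 0, -18: 0, -17: 0, -16: 2, -15: 3, -14: 8, -13: 8, -12: 16, -11: 87, -10: 86, -9: 13, -8: 7, -7: 5, -6: 10, -5: 6, -4: 12, -3: 7, -2: 6, -1: 8, 0: 10, 1: 8, 2: 7, 3: 4, 4: 10, 5: 8, 6: 8, 7: 7, 8: 9, 9: 9, 10: 9, 11: 5, 12: 7}
1 170 {-24: 0, -23: 0, -22: 0, -21: 0, -20: 0, -19: 0, -18: 0, -17: 0, -16: 3, -15: 5, -14: 5, -13: 3, -12: 9, -11: 59, -10: 134, -9: 45, -8: 4, -7: 5, -6: 4, -5: 7, -4: 5, -3: 6, -2: 3, -1: 6, 0: 7, 1: 7, 2: 4, 3: 6, 4: 6, 5: 6, 6: 10, 7: 5, 8: 2, 9: 8, 10: 7, 11: 6, 12: 6}
-1 80 {-24: 0, -23: 0, -22: 0, -21: 0, -20: 0, -19: 0, -18: 0, -17: 0, -16: 1, -15: 4, -14: 9, -13: 7, -12: 10, -11: 80, -10: 95, -9: 10, -8: 9, -7: 12, -6: 4, -5: 6, -4: 10, -3: 6, -2: 5, -1: 4, 0: 11, 1: 12, 2: 6, 3: 7, 4: 8, 5: 7, 6: 13, 7: 5, 8: 4, 9: 9, 10: 10, 11: 5, 12: 5}
-1 170 {-24: 0, -23: 0, -22: 0, -21: 0, -20: 0, -19: 0, -18: 0, -17: 0, -16: 0, -15: 2, -14: 6, -13: 3, -12: 15, -11: 88, -10: 107, -9: 30, -8: 3, -7: 5, -6: 7, -5: 6, -4: 4, -3: 4, -2: 4, -1: 10, 0: 5, 1: 4, 2: 7, 3: 6, 4: 7, 5: 5, 6: 8, 7: 6, 8: 5, 9: 6, 10: 5, 11: 6, 12: 10}
t 2.15 lin [0.1938, -1.7077, 0.2858] ang [0.0583, -0.0022, -0.0369] dist 0.4356 deg 5.93
```

Both V faces of stand 2 measure 10 mm from my estimate, so the stand 2 pose is good to better than 1 mm. Next is the standoff at stand 1.

```bash
python3 -m creep '[{"linear":[0.05,-0.25,0.03],"angular":[0,0,0],"claw":100},{"linear":[0.06,-0.5,0.08],"angular":[0,0,0],"claw":100},{"linear":[0.08,-0.75,0.12],"angular":[0.03,0,-0.02],"claw":100},{"linear":[0.1,-0.98,0.16],"angular":[0.03,0,-0.02],"claw":100},{"linear":[0.1,-0.98,0.16],"angular":[0.03,0,-0.02],"claw":100}]'; python3 - <<'E'
from h import *
p,t=tcp_target(1,.25);o=status.get_obs();delta(o,p,t)
E
```

```text
time: 2.78
tcp_pos: [0.402, 0.0757, 0.3907]
eef_rot: [0.879, 0.038, 0.469, -0.073]
ft_force: [0.1, 0.3, 0.2]
finger_gap: 0.0944
t 2.77 lin [0.1285, -0.9705, 0.2056] ang [0.0401, -0.0128, -0.0261] dist 0.2501 deg 4.26
```

```bash
python3 -m creep '[{"linear":[0.128,-0.97,0.206],"angular":[0.04,-0.013,-0.026],"claw":100},{"linear":[0.128,-0.97,0.206],"angular":[0.04,-0.013,-0.026],"claw":100},{"linear":[0.128,-0.97,0.206],"angular":[0.04,-0.013,-0.026],"claw":100},{"linear":[0.128,-0.97,0.206],"angular":[0.04,-0.013,-0.026],"claw":100},{"linear":[0.128,-0.97,0.206],"angular":[0.04,-0.013,-0.026],"claw":100}]'; python3 -m creep '[{"linear":[0,0,0],"angular":[0,0,0],"claw":100},{"linear":[0,0,0],"angular":[0,0,0],"claw":100}]'; python3 - <<'E'
from h import *
p,t=tcp_target(1,.25);o=status.get_obs();delta(o,p,t);print(np.round(o["joint_positions"],2),np.abs(o["joint_velocities"]).max())
P,d=read_camera("wrist");cv2.imwrite("pics/w2.png",P[:,:,::-1]);np.savez("w2.npz",p=P,d=d,pos=o["tcp_pos"],rot=o["eef_rot"])
for t in ["guard_axis","guard_tabs","stand1_seat"]:
    print(t,[(np.round(r["pixel"],1).tolist(),round(r["conf"],2)) for r in spot_point(t,"wrist")][:4])
print("proj seat",proj("wrist",SEAT[1],o))
S,f=stand_meas("w2.npz",1); vfit(S)
E
```

```text
time: 3.4
tcp_pos: [0.4113, -0.0318, 0.3873]
eef_rot: [0.877, 0.054, 0.467, -0.098]
ft_force: [0.5, -0.3, -0.4]
finger_gap: 0.094
time: 3.65
tcp_pos: [0.4108, -0.0316, 0.3871]
eef_rot: [0.877, 0.054, 0.467, -0.098]
ft_force: [0.1, 0.0, 0.4]
finger_gap: 0.0943
t 3.65 lin [0.0731, -0.5436, 0.1551] ang [0.0056, -0.013, -0.0062] dist 0.1425 deg 1.32
[-0.02 -0.49 -0.19  2.26  0.2   0.83  1.05] 0.04014848323926535
guard_axis [([187.2, 244.6], 0.95)]
guard_tabs [([174.4, 255.3], 0.89)]
stand1_seat []
proj seat [184.56196588 243.92594174]
light n 8014 y range [-0.10889509  0.12398313] z [0.07310734 0.11580424]
front x= 0.0042 slope(deg) 0.05 (want x .004)
side 1 1947 {60: 56, 62: 62, 64: 57, 66: 66, 68: 39, 70: 39, 72: 74, 74: 80, 76: 92, 78: 86, 80: 90, 82: 93, 84: 23, 86: 154, 88: 153, 90: 149, 92: 152, 94: 159, 96: 323, 98: 0, 100: 0, 102: 0, 104: 0, 106: 0, 108: 0, 110: 0, 112: 0, 114: 0}
 ear xmin..max [-0.02738985  0.02824879] z [-0.02741502  0.04892   ]
side -1 2427 {60: 56, 62: 45, 64: 38, 66: 39, 68: 38, 70: 36, 72: 131, 74: 88, 76: 91, 78: 47, 80: 64, 82: 75, 84: 262, 86: 612, 88: 
[... 603 characters left out ...]
 0, -7: 0, -6: 0, -5: 1, -4: 5, -3: 3, -2: 3, -1: 5, 0: 2, 1: 7, 2: 17, 3: 10, 4: 11, 5: 16, 6: 24, 7: 22, 8: 38, 9: 33, 10: 16, 11: 5, 12: 2}
-1 80 {-24: 0, -23: 0, -22: 0, -21: 0, -20: 0, -19: 0, -18: 0, -17: 0, -16: 2, -15: 6, -14: 9, -13: 6, -12: 7, -11: 31, -10: 53, -9: 3, -8: 0, -7: 0, -6: 2, -5: 3, -4: 1, -3: 2, -2: 5, -1: 4, 0: 8, 1: 6, 2: 8, 3: 6, 4: 8, 5: 6, 6: 13, 7: 9, 8: 22, 9: 17, 10: 7, 11: 8, 12: 6}
-1 170 {-24: 0, -23: 0, -22: 0, -21: 0, -20: 0, -19: 0, -18: 0, -17: 0, -16: 2, -15: 5, -14: 2, -13: 6, -12: 17, -11: 49, -10: 33, -9: 4, -8: 0, -7: 0, -6: 0, -5: 0, -4: 3, -3: 0, -2: 1, -1: 4, 0: 3, 1: 5, 2: 12, 3: 15, 4: 13, 5: 7, 6: 9, 7: 27, 8: 11, 9: 10, 10: 11, 11: 2, 12: 9}
```

View pics/w2.png

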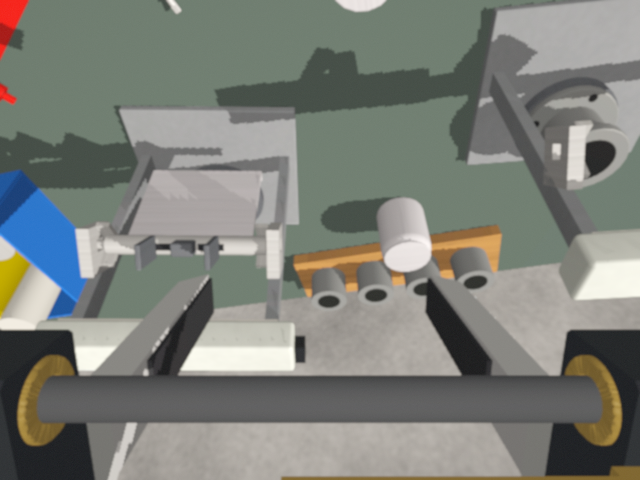

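The wrist view confirms the aluminium guard in stand 1, with its dark tabs at (146,253) and (212,253). The stand 1 estimate holds to about 1 mm. Joint 2 sits at its limit here (radius too small), so I go further forward.

```bash
cp pics/w2.png /tmp/; python3 - <<'E'
from h import *
f=np.load("w2.npz");c=cv2.resize(f["p"][150:340,60:320,::-1],None,fx=3,fy=3,interpolation=cv2.INTER_CUBIC);cv2.imwrite("pics/w2c.png",c)
o=status.get_obs();p,t=tcp_target(1,.16);print(p);delta(o,np.array([.46,-.1,.37]),t);delta(o,p,t)
E
```

```text
[ 0.47191596 -0.18569023  0.31942602]
t 3.85 lin [0.1979, -0.2265, 0.1726] ang [0.0071, -0.0126, -0.0073] dist 0.0867 deg 1.39
t 3.85 lin [0.4331, -0.5509, 0.1615] ang [0.0071, -0.0126, -0.0073] dist 0.1798 deg 1.39
```

View pics/w2c.png

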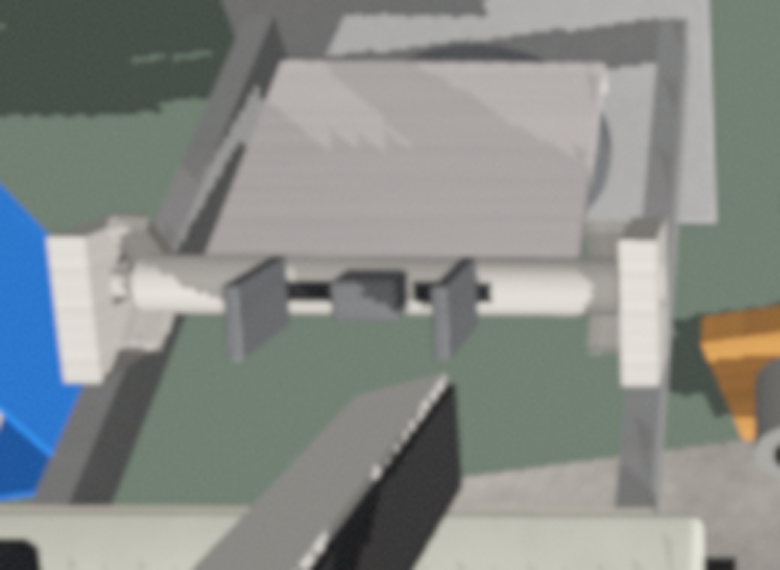

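The crop shows the plain aluminium flap on its barrel, with two dark tabs and the pins in the ears. This is the right guard.

```bash
python3 -m creep '[{"linear":[0.2,-0.1,0.17],"angular":[0.007,-0.012,-0.007],"claw":100},{"linear":[0.2,-0.226,0.172],"angular":[0.007,-0.012,-0.007],"claw":100},{"linear":[0.2,-0.226,0.172],"angular":[0.007,-0.012,-0.007],"claw":100}]'; python3 - <<'E'
from h import *
p,t=tcp_target(1,.16);o=status.get_obs();delta(o,p,t);print(np.round(o["joint_positions"],2))
E
```

```text
time: 4.22
tcp_pos: [0.4598, -0.1022, 0.3687]
eef_rot: [0.88, 0.056, 0.459, -0.106]
ft_force: [0.7, 1.7, 0.5]
finger_gap: 0.0939
t 4.22 lin [0.234, -0.313, -0.0085] ang [-0.0021, -0.0017, 0.0009] dist 0.0977 deg 0.24
[-0.   -0.38 -0.02  2.25  0.22  0.69  1.18]
```

```bash
python3 -m creep '[{"linear":[0.1,-0.2,-0.008],"angular":[-0.002,0,0],"claw":100},{"linear":[0.234,-0.313,-0.008],"angular":[-0.002,0,0],"claw":100},{"linear":[0.234,-0.313,-0.008],"angular":[-0.002,0,0],"claw":100},{"linear":[0.234,-0.313,-0.008],"angular":[-0.002,0,0],"claw":100}]'; python3 - <<'E'
from h import *
p,t=tcp_target(1,.16);o=status.get_obs();delta(o,p,t);print(np.round(o["joint_positions"],2))
o=status.get_obs()
P,d=read_camera("wrist");cv2.imwrite("pics/w3.png",P[:,:,::-1]);np.savez("w3.npz",p=P,d=d,pos=o["tcp_pos"],rot=o["eef_rot"])
S,f=stand_meas("w3.npz",1); vfit(S)
m=(np.abs(S[...,1])<.05)&(S@np.array([-.574,0,.819])>.02)&(S@np.array([-.574,0,.819])<.05)&(abs(S@np.array([.819,0,.574]))<.02)
Q=S[m];h=np.histogram(Q[:,1]*1000,bins=np.arange(-50,51,2));print("tabs",dict(zip(h[1][:-1].astype(int).tolist(),h[0].tolist())))
p,t=tcp_target(1,.036);delta(o,p,t)
E
```

```text
time: 4.72
tcp_pos: [0.4726, -0.1835, 0.321]
eef_rot: [0.881, 0.054, 0.459, -0.105]
ft_force: [0.0, 0.5, -0.3]
finger_gap: 0.094
t 4.72 lin [0.0047, -0.0091, -0.0042] ang [0.0014, -0.0002, -0.0] dist 0.0028 deg 0.12
[-0.04 -0.29  0.23  2.29  0.17  0.53  1.41]
light n 12454 y range [-0.07752636  0.08199374] z [0.08243825 0.11529202]
front x= 0.0043 slope(deg) 0.05 (want x .004)
side 1 3497 {60: 108, 62: 100, 64: 109, 66: 92, 68: 69, 70: 70, 72: 192, 74: 160, 76: 164, 78: 162, 80: 160, 82: 138, 84: 592, 86: 273, 88: 224, 90: 224, 92: 226, 94: 228, 96: 205, 98: 1, 100: 0, 102: 0, 104: 0, 106: 0, 108: 0, 110: 0, 112: 0, 114: 0}
 ear xmin..max [-0.02723325  0.02331364] z [-0.02352292  0.0329885 ]
side -1 3491 {60: 108, 62: 76, 64: 70, 66: 70, 68: 70, 70: 69, 72: 173, 74: 160, 76: 153, 78: 99, 80: 141, 82: 154, 84: 186, 86: 765, 88: 225, 90: 229, 92: 234, 94: 235, 96: 238, 98: 36, 100: 0, 102: 0, 104: 0, 106: 0, 108: 0, 110: 0, 112: 0, 114: 0}
 ear xmin..max [-0.02714173  0.02277788] z [-0.02096116  0.03456688]
1 80 {-24: 0, -23: 0, -22: 0, -21: 0, -20: 0, -19: 0, -18: 0, -17: 0, -16: 2, -
[... 856 characters left out ...]
17: 0, -16: 1, -15: 7, -14: 6, -13: 7, -12: 27, -11: 99, -10: 66, -9: 7, -8: 0, -7: 1, -6: 2, -5: 0, -4: 5, -3: 6, -2: 9, -1: 9, 0: 4, 1: 16, 2: 20, 3: 34, 4: 29, 5: 17, 6: 22, 7: 21, 8: 39, 9: 32, 10: 11, 11: 12, 12: 11}
tabs {-50: 0, -48: 0, -46: 0, -44: 0, -42: 0, -40: 0, -38: 0, -36: 0, -34: 0, -32: 58, -30: 85, -28: 211, -26: 0, -24: 0, -22: 0, -20: 0, -18: 0, -16: 0, -14: 0, -12: 0, -10: 13, -8: 55, -6: 38, -4: 59, -2: 57, 0: 57, 2: 57, 4: 57, 6: 41, 8: 58, 10: 57, 12: 37, 14: 0, 16: 0, 18: 0, 20: 0, 22: 0, 24: 0, 26: 0, 28: 0, 30: 168, 32: 98, 34: 87, 36: 25, 38: 0, 40: 0, 42: 0, 44: 0, 46: 0, 48: 0}
t 4.72 lin [0.5007, -0.0091, -0.004] ang [0.0014, -0.0002, -0.0] dist 0.1252 deg 0.12
```

View pics/w3.png

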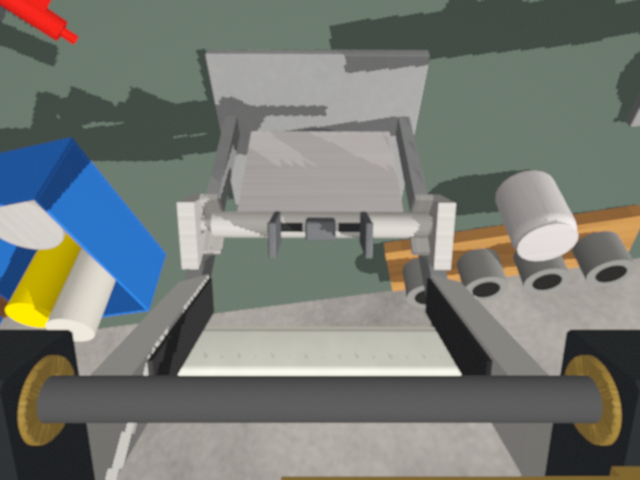

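The tabs span −32 to +36 mm, so the guard sits about 2 mm towards +y in its play. I'll centre on that and reach down the lean.

```bash
python3 - <<'E'
from h import *
o=status.get_obs();p,t=tcp_target(1,.036,(.0004,.0022,0));delta(o,p,t)
E
python3 -m creep '[{"linear":[0.15,0,-0.003],"angular":[0.001,0,0],"claw":100},{"linear":[0.3,0,-0.003],"angular":[0.001,0,0],"claw":100},{"linear":[0.4,0,-0.003],"angular":[0.001,0,0],"claw":100},{"linear":[0.4,0,-0.003],"angular":[0.001,0,0],"claw":100}]'; python3 - <<'E'
from h import *
o=status.get_obs();p,t=tcp_target(1,.036,(.0004,.0022,0));delta(o,p,t)
E
```

```text
t 4.78 lin [0.5026, 0.0002, -0.0039] ang [0.0014, 0.0002, 0.0] dist 0.1257 deg 0.12
time: 5.28
tcp_pos: [0.5274, -0.1975, 0.2373]
eef_rot: [0.88, 0.055, 0.46, -0.105]
ft_force: [0.0, 0.4, 0.3]
finger_gap: 0.0942
t 5.28 lin [0.0976, 0.0025, 0.0042] ang [0.0002, -0.0018, 0.0004] dist 0.0244 deg 0.16
```

```bash
python3 -m creep '[{"linear":[0.05,0.002,0.004],"angular":[0,-0.002,0],"claw":100},{"linear":[0.098,0.002,0.004],"angular":[0,-0.002,0],"claw":100},{"linear":[0.098,0.002,0.004],"angular":[0,-0.002,0],"claw":100}]'; python3 - <<'E'
from h import *
o=status.get_obs();p,t=tcp_target(1,.036,(.0004,.0022,0));delta(o,p,t)
P,d=read_camera("wrist");cv2.imwrite("pics/w4.png",P[:,:,::-1])
E
```

```text
time: 5.65
tcp_pos: [0.5418, -0.201, 0.2194]
eef_rot: [0.881, 0.055, 0.457, -0.105]
ft_force: [-1.0, 0.2, -0.3]
finger_gap: 0.0938
t 5.65 lin [0.0051, 0.0025, -0.0036] ang [-0.0006, 0.0018, 0.0002] dist 0.0017 deg 0.17
```

View pics/w4.png

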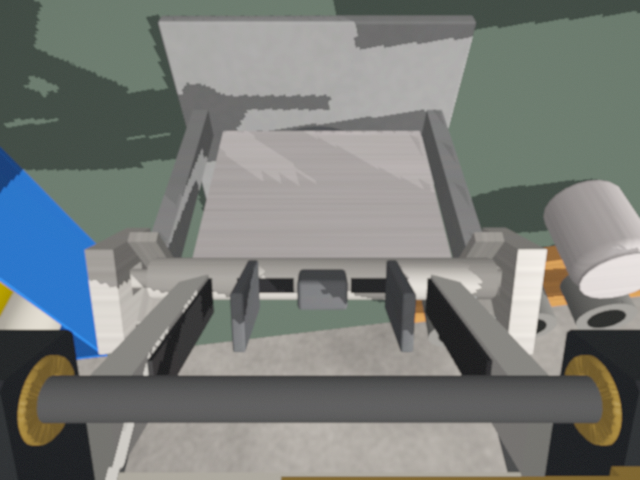

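The fingers straddle both tabs, with the tabs at (243,300) and (400,300) between the pads. Now squeeze.

```bash
python3 -m creep '[{"linear":[0,0,0],"angular":[0,0,0],"claw":0},{"linear":[0,0,0],"angular":[0,0,0],"claw":0},{"linear":[0,0,0],"angular":[0,0,0],"claw":0},{"linear":[0,0,0],"angular":[0,0,0],"claw":0}]';python3 -m creep '[{"linear":[0,0,0],"angular":[0,0,0],"claw":0},{"linear":[0,0,0],"angular":[0,0,0],"claw":0}]'; python3 - <<'E'
from h import *
o=status.get_obs();p,t=tcp_target(1,.036,(.0004,.0022,0));delta(o,p,t);print(o["ft_force"],o["wrist_torque"])
P,d=read_camera("wrist");cv2.imwrite("pics/w5.png",P[:,:,::-1])
E
```

```text
time: 6.2
tcp_pos: [0.5418, -0.2018, 0.2189]
eef_rot: [0.881, 0.055, 0.457, -0.106]
ft_force: [-5.8, 1.4, 7.5]
finger_gap: 0.0573
time: 6.45
tcp_pos: [0.5418, -0.2018, 0.2189]
eef_rot: [0.881, 0.055, 0.457, -0.106]
ft_force: [-10.5, -2.7, 10.9]
finger_gap: 0.0394
t 6.45 lin [0.003, 0.0056, -0.0031] ang [-0.0009, 0.0019, 0.0009] dist 0.0018 deg 0.2
[-10.4696822   -2.68965402  10.92467935] [-0.85958605  1.01895371 -0.67239005]
```

View pics/w5.png

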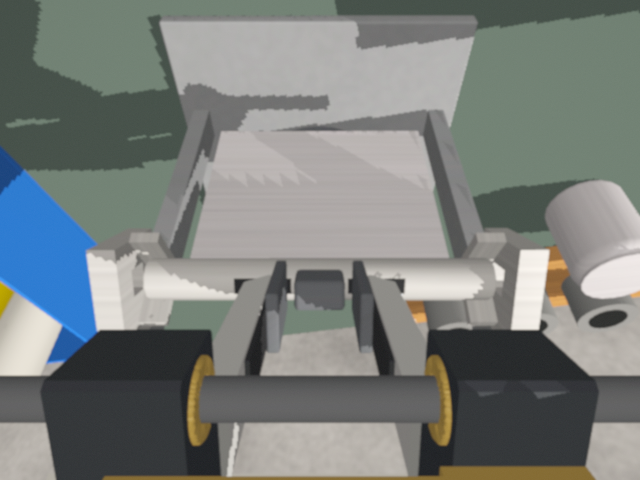

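The gap is 39.4 mm, so both tabs are at their stops and the pins are drawn in. Lift out along the lean.

```bash
python3 -m creep '[{"linear":[-0.04,0,0],"angular":[0,0,0],"claw":0},{"linear":[-0.08,0,0],"angular":[0,0,0],"claw":0},{"linear":[-0.13,0,0],"angular":[0,0,0],"claw":0},{"linear":[-0.2,0,0],"angular":[0,0,0],"claw":0},{"linear":[-0.28,0,0],"angular":[0,0,0],"claw":0}]'; python3 - <<'E'
from h import *
o=status.get_obs();p,t=tcp_target(1,.16,(.0004,.0022,0));delta(o,p,t);print(o["ft_force"],o["wrist_torque"])
P,d=read_camera("wrist");cv2.imwrite("pics/w6.png",P[:,:,::-1])
E
```

```text
time: 7.12
tcp_pos: [0.5015, -0.1921, 0.2753]
eef_rot: [0.881, 0.055, 0.458, -0.106]
ft_force: [-1.2, 1.1, -3.3]
finger_gap: 0.0391
t 7.12 lin [-0.2132, 0.0056, 0.0034] ang [-0.0008, 0.0002, 0.0013] dist 0.0533 deg 0.13
[-1.19936548  1.13212105 -3.2834605 ] [0.29208033 1.0155911  0.02130037]
```

View pics/w6.png

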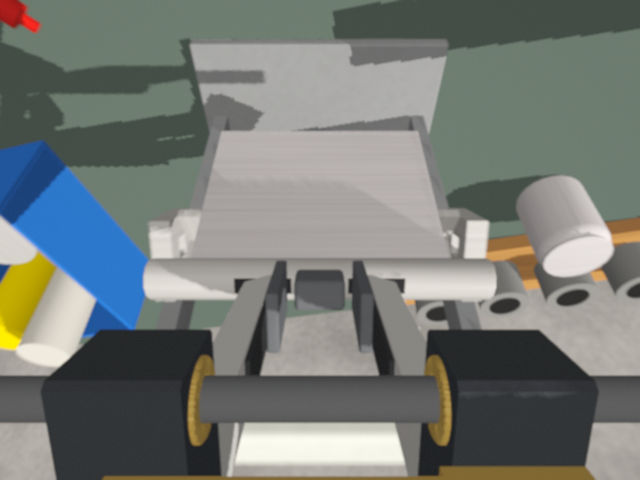

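The guard is held and has lifted free of the ears. It is still in line with the tool, and the wrist reads 3.3 N, which is its weight. Now carry it over.

```bash
python3 - <<'E'
from h import *
o=status.get_obs();_,t=tcp_target(1,.16);_,t2=tcp_target(2,.16)
f=np.load("top0.npz");print("can",on_z("top",(321,320),.16),"top of can depth", cloud("top",f["d"])[320,321])
delta(o,np.array([.45,-.13,.38]),t);delta(o,np.array([.45,.06,.38]),t2)
E
```

```text
can [0.36665944 0.00858909 0.16      ] top of can depth [0.3665843  0.00861316 0.15800902]
t 7.17 lin [-0.4843, 0.1932, 0.0253] ang [-0.0013, 0.0017, 0.0012] dist 0.1305 deg 0.21
t 7.17 lin [-0.5885, 0.9314, -0.1222] ang [-0.0594, 0.0017, 0.042] dist 0.2771 deg 6.25
```

```bash
python3 -m creep '[{"linear":[-0.2,0,0],"angular":[0,0,0],"claw":0},{"linear":[-0.4,0.08,0.02],"angular":[0,0,0],"claw":0},{"linear":[-0.484,0.193,0.025],"angular":[0,0,0],"claw":0},{"linear":[-0.52,0.4,-0.01],"angular":[0,0,0],"claw":0},{"linear":[-0.54,0.5,-0.03],"angular":[0,0,0],"claw":0}]'; python3 - <<'E'
from h import *
o=status.get_obs();p,t2=tcp_target(2,.16);delta(o,np.array([.45,.06,.38]),t2);delta(o,p,t2);print(np.round(o["joint_positions"],2))
E
```

```text
time: 7.8
tcp_pos: [0.4505, -0.0487, 0.3815]
eef_rot: [0.881, 0.054, 0.458, -0.105]
ft_force: [0.6, -1.2, -2.9]
finger_gap: 0.0394
t 7.8 lin [-0.0554, 0.4222, -0.0886] ang [-0.058, 0.0014, 0.0413] dist 0.1087 deg 6.12
t 7.8 lin [0.0277, 1.1677, -0.3906] ang [-0.058, 0.0014, 0.0413] dist 0.3079 deg 6.12
[-0.02 -0.41 -0.15  2.24  0.25  0.76  1.02]
```

```bash
python3 -m creep '[{"linear":[-0.03,0.2,-0.04],"angular":[-0.03,0,0.02],"claw":0},{"linear":[-0.055,0.422,-0.088],"angular":[-0.058,0,0.041],"claw":0},{"linear":[-0.055,0.6,-0.13],"angular":[-0.058,0,0.041],"claw":0},{"linear":[-0.055,0.7,-0.16],"angular":[-0.058,0,0.041],"claw":0},{"linear":[-0.055,0.7,-0.16],"angular":[-0.058,0,0.041],"claw":0}]'; python3 - <<'E'
from h import *
o=status.get_obs();p,t2=tcp_target(2,.16);delta(o,p,t2);print(np.round(o["joint_positions"],2))
E
```

```text
time: 8.43
tcp_pos: [0.4525, 0.1302, 0.3689]
eef_rot: [0.885, 0.03, 0.461, -0.058]
ft_force: [0.3, -0.6, -3.6]
finger_gap: 0.0393
t 8.43 lin [0.109, 0.4829, -0.1884] ang [0.0006, 0.0003, 0.0002] dist 0.1324 deg 0.06
[-0.03 -0.32 -0.54  2.19  0.32  0.78  0.67]
```

```bash
python3 -m creep '[{"linear":[-0.02,0.2,-0.1],"angular":[0,0,0],"claw":0},{"linear":[0.0,0.4,-0.188],"angular":[0,0,0],"claw":0},{"linear":[0.06,0.483,-0.188],"angular":[0,0,0],"claw":0},{"linear":[0.109,0.483,-0.188],"angular":[0,0,0],"claw":0},{"linear":[0.109,0.483,-0.188],"angular":[0,0,0],"claw":0}]'; python3 - <<'E'
from h import *
o=status.get_obs();p,t2=tcp_target(2,.16);delta(o,p,t2);print(np.round(o["joint_positions"],2))
P,d=read_camera("wrist");cv2.imwrite("pics/w7.png",P[:,:,::-1]);np.savez("w7.npz",p=P,d=d,pos=o["tcp_pos"],rot=o["eef_rot"])
S,f=stand_meas("w7.npz",2); vfit(S)
# held guard in tool frame
W=cloud("wrist",d,o); T=(W-o["tcp_pos"])@q2R(o["eef_rot"])
m=(T[...,0]>.015)&(T[...,0]<.06)&(abs(T[...,1])<.12)&(abs(T[...,2])<.03)
Q=T[m]; print("barrel y",np.percentile(Q[:,1],[.3,99.7]))
for a in (-.06,0.055,.07): 
    q=Q[abs(Q[:,1]-a)<.006]; print(a,"x min/max",np.percentile(q[:,0],[1,99]),"z",np.percentile(q[:,2],[1,99]))
m=(T[...,0]>.05)&(T[...,0]<.2)&(abs(T[...,1])<.065)&(T[...,2]>-.14)&(T[...,2]<-.02)
G=(W[m]-W[m].mean(0))@stand_R(2); u,s,vt=np.linalg.svd(G,full_matrices=False); print("flap normal in stand frame",vt[2],len(G))
E
```

```text
time: 9.05
tcp_pos: [0.4464, 0.2495, 0.3192]
eef_rot: [0.885, 0.03, 0.461, -0.06]
ft_force: [0.3, 0.1, -3.6]
finger_gap: 0.0393
t 9.05 lin [-0.004, 0.0127, -0.004] ang [-0.0014, -0.0001, 0.0024] dist 0.0035 deg 0.24
[ 0.04 -0.12 -0.94  2.14  0.58  0.84  0.18]
light n 5024 y range [-0.09630275  0.09603989] z [0.0709828  0.11483587]
front x= 0.0038 slope(deg) -0.09 (want x .004)
side 1 1387 {60: 0, 62: 0, 64: 0, 66: 0, 68: 0, 70: 0, 72: 0, 74: 0, 76: 0, 78: 3, 80: 20, 82: 34, 84: 217, 86: 233, 88: 176, 90: 177, 92: 176, 94: 184, 96: 166, 98: 1, 100: 0, 102: 0, 104: 0, 106: 0, 108: 0, 110: 0, 112: 0, 114: 0}
 ear xmin..max [-0.02771681  0.00421689] z [-0.02862091  0.02764595]
side -1 646 {60: 0, 62: 0, 64: 0, 66: 0, 68: 0, 70: 0, 72: 0, 74: 0, 76: 0, 78: 0, 80: 0, 82: 0, 84: 3, 86: 34, 88: 69, 90: 85, 92: 127, 94: 146, 96: 165, 98: 17, 100: 0, 102: 0, 104: 0, 106: 0, 108: 0, 110: 0, 112: 0, 114: 0}
 ear xmin..max [-0.02779459  0.00256895] z [-0.02365185  0.02626738]
1 80 {-24: 0, -23: 0, -22: 0, -21: 0, -20: 0, -19: 0, -18: 0, -17: 0, -16: 1, -15: 2, -14: 5, -13: 6, -12: 7, -11: 17, -10
[... 571 characters left out ...]
 0, -5: 0, -4: 0, -3: 0, -2: 0, -1: 0, 0: 0, 1: 0, 2: 0, 3: 0, 4: 0, 5: 0, 6: 0, 7: 0, 8: 0, 9: 0, 10: 0, 11: 0, 12: 0}
-1 170 {-24: 0, -23: 0, -22: 0, -21: 0, -20: 0, -19: 0, -18: 0, -17: 0, -16: 0, -15: 0, -14: 0, -13: 0, -12: 0, -11: 0, -10: 0, -9: 0, -8: 0, -7: 0, -6: 0, -5: 0, -4: 0, -3: 0, -2: 0, -1: 0, 0: 0, 1: 0, 2: 0, 3: 0, 4: 0, 5: 0, 6: 0, 7: 0, 8: 0, 9: 0, 10: 0, 11: 0, 12: 0}
barrel y [-0.0803079   0.07966476]
-0.06 x min/max [0.02434555 0.05974858] z [-0.01763267  0.00725882]
0.055 x min/max [0.02423614 0.05938315] z [-0.01746863  0.00722883]
0.07 x min/max [0.02431047 0.05518427] z [-0.01413273  0.00735964]
flap normal in stand frame [ 0.99996854 -0.00392884 -0.00689048] 21184
```

View pics/w7.png

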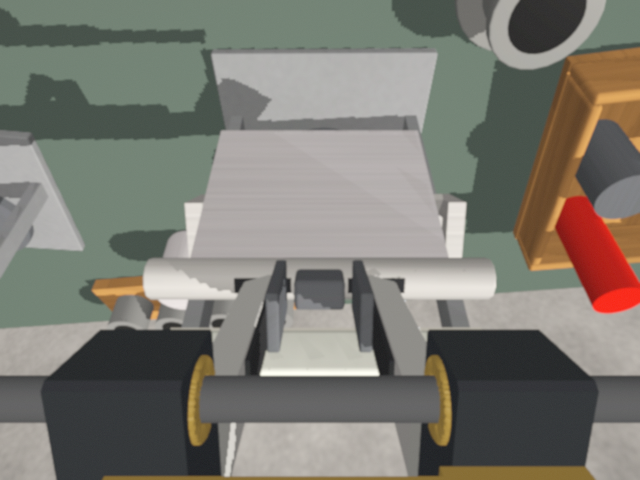

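The guard hangs plumb (flap normal within 0.4°) and centred in the tool, with barrel ends at −80 and +80 mm. Enter along the lean.

```bash
python3 -m creep '[{"linear":[0.1,0.012,-0.004],"angular":[-0.001,0,0.002],"claw":0},{"linear":[0.2,0.012,-0.004],"angular":[-0.001,0,0.002],"claw":0},{"linear":[0.3,0.012,-0.004],"angular":[-0.001,0,0.002],"claw":0},{"linear":[0.35,0.012,-0.004],"angular":[-0.001,0,0.002],"claw":0},{"linear":[0.35,0.012,-0.004],"angular":[-0.001,0,0.002],"claw":0}]'; python3 - <<'E'
from h import *
o=status.get_obs();p,t2=tcp_target(2,.0363);delta(o,p,t2);print(np.round(o["joint_positions"],2))
P,d=read_camera("wrist");cv2.imwrite("pics/w8.png",P[:,:,::-1])
E
```

```text
time: 9.72
tcp_pos: [0.4957, 0.2468, 0.2481]
eef_rot: [0.885, 0.03, 0.46, -0.058]
ft_force: [-0.2, 0.3, -2.1]
finger_gap: 0.0393
t 9.72 lin [0.1449, -0.0022, -0.0022] ang [-0.0001, 0.001, -0.0001] dist 0.0362 deg 0.08
[ 0.04  0.09 -0.96  2.17  0.9   0.79 -0.09]
```

View pics/w8.png

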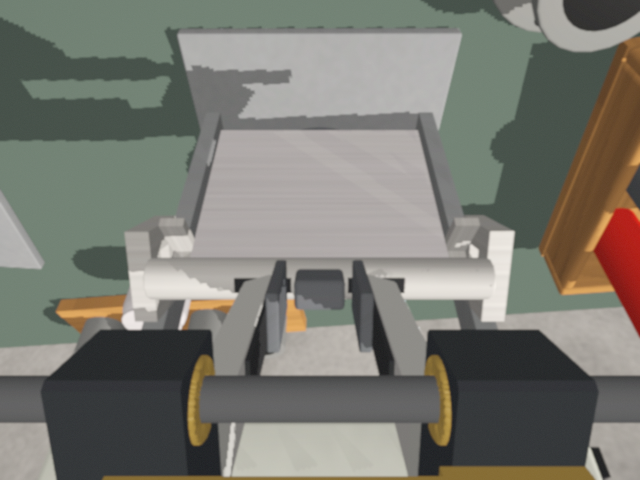

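The barrel is entering centred between the ears (ends at columns 145 and 493, ears at 127 and 513). Next 30 mm slowly, then the last bit.

```bash
python3 -m creep '[{"linear":[0.04,-0.002,-0.002],"angular":[0,0.001,0],"claw":0},{"linear":[0.08,-0.002,-0.002],"angular":[0,0.001,0],"claw":0},{"linear":[0.12,-0.002,-0.002],"angular":[0,0.001,0],"claw":0},{"linear":[0.13,-0.002,-0.002],"angular":[0,0.001,0],"claw":0}]'; python3 - <<'E'
from h import *
o=status.get_obs();p,t2=tcp_target(2,.0363);delta(o,p,t2);print(np.round(o["ft_force"],1))
E
```

```text
time: 10.28
tcp_pos: [0.5138, 0.2448, 0.2206]
eef_rot: [0.885, 0.03, 0.461, -0.057]
ft_force: [-0.6, -0.6, -3.7]
finger_gap: 0.0393
t 10.28 lin [0.0129, -0.0039, 0.0012] ang [0.0002, -0.0003, -0.0009] dist 0.0034 deg 0.08
[-0.6 -0.6 -3.7]
```

```bash
python3 -m creep '[{"linear":[0.007,-0.004,0.001],"angular":[0,0,0],"claw":0},{"linear":[0.013,-0.004,0.001],"angular":[0,0,0],"claw":0},{"linear":[0.013,-0.004,0.001],"angular":[0,0,0],"claw":0}]'; python3 - <<'E'
from h import *
o=status.get_obs();p,t2=tcp_target(2,.0363);delta(o,p,t2);print(np.round(o["ft_force"],1))
E
```

```text
time: 10.65
tcp_pos: [0.5158, 0.2438, 0.2194]
eef_rot: [0.886, 0.031, 0.46, -0.057]
ft_force: [1.3, 0.5, -0.4]
finger_gap: 0.039
t 10.65 lin [0.0042, -0.0011, -0.003] ang [0.0001, 0.001, -0.0012] dist 0.0013 deg 0.14
[ 1.3  0.5 -0.4]
```

```bash
python3 -m creep '[{"linear":[0.004,0,-0.002],"angular":[0,0,0],"claw":0},{"linear":[0.008,0,-0.002],"angular":[0,0,0],"claw":0},{"linear":[0.008,0,-0.002],"angular":[0,0,0],"claw":0}]'; python3 - <<'E'
from h import *
o=status.get_obs();p,t2=tcp_target(2,.0363);delta(o,p,t2);print(np.round(o["ft_force"],1),np.round(o["wrist_torque"],2))
P,d=read_camera("wrist");cv2.imwrite("pics/w9.png",P[:,:,::-1]);np.savez("w9.npz",p=P,d=d,pos=o["tcp_pos"],rot=o["eef_rot"])
E
```

```text
time: 11.02
tcp_pos: [0.5164, 0.2439, 0.2188]
eef_rot: [0.886, 0.03, 0.459, -0.057]
ft_force: [-21.5, -7.2, 27.9]
finger_gap: 0.0394
t 11.03 lin [0.001, -0.0018, -0.0034] ang [0.0003, 0.0025, -0.0007] dist 0.001 deg 0.23
[-21.5  -7.2  27.9] [-1.92  1.01 -1.39]
```

View pics/w9.png

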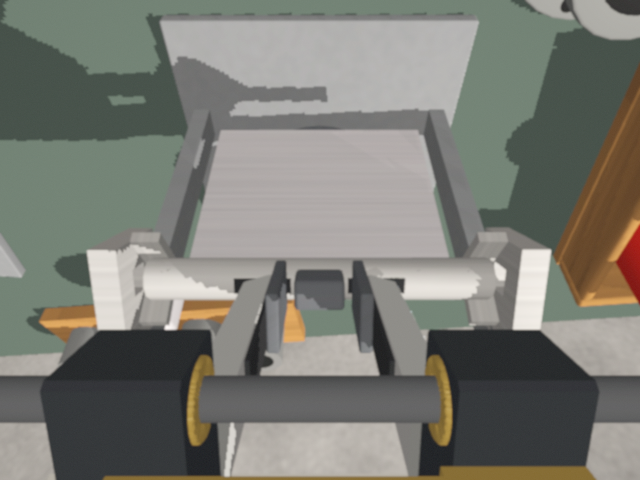

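The barrel is firmly in the saddles at 36 N. I'll relax about 1 mm, then release gradually.

```bash
python3 -m creep '[{"linear":[-0.004,0,0],"angular":[0,0,0],"claw":0},{"linear":[-0.004,0,0],"angular":[0,0,0],"claw":0}]'; python3 -m creep '[{"linear":[0,0,0],"angular":[0,0,0],"claw":50},{"linear":[0,0,0],"angular":[0,0,0],"claw":60},{"linear":[0,0,0],"angular":[0,0,0],"claw":70},{"linear":[0,0,0],"angular":[0,0,0],"claw":85},{"linear":[0,0,0],"angular":[0,0,0],"claw":100}]'; python3 -m creep '[{"linear":[0,0,0],"angular":[0,0,0],"claw":100},{"linear":[0,0,0],"angular":[0,0,0],"claw":100},{"linear":[0,0,0],"angular":[0,0,0],"claw":100}]'; python3 - <<'E'
from h import *
o=status.get_obs();p,t2=tcp_target(2,.0363);delta(o,p,t2);print(np.round(o["ft_force"],1),np.round(o["wrist_torque"],2))
P,d=read_camera("wrist");cv2.imwrite("pics/w10.png",P[:,:,::-1]);np.savez("w10.npz",p=P,d=d,pos=o["tcp_pos"],rot=o["eef_rot"])
E
```

```text
time: 11.32
tcp_pos: [0.5162, 0.2439, 0.219]
eef_rot: [0.886, 0.03, 0.459, -0.057]
ft_force: [-5.2, -2.7, 10.9]
finger_gap: 0.0392
time: 11.95
tcp_pos: [0.5158, 0.2439, 0.2181]
eef_rot: [0.885, 0.031, 0.46, -0.057]
ft_force: [-0.9, -0.0, 0.0]
finger_gap: 0.082
time: 12.32
tcp_pos: [0.5158, 0.2437, 0.2179]
eef_rot: [0.885, 0.03, 0.46, -0.057]
ft_force: [0.3, 0.7, -0.9]
finger_gap: 0.0939
t 12.32 lin [-0.0006, -0.0007, 0.0007] ang [0.0001, 0.0005, -0.0012] dist 0.0003 deg 0.11
[ 0.3  0.7 -0.9] [0.09 0.47 0.01]
```

View pics/w10.png

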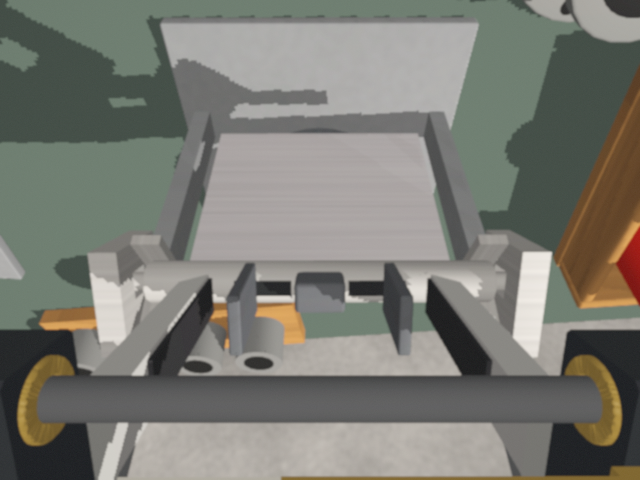

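The tabs are fully apart again at (240,305) and (398,305), the same spread as before the squeeze. Retreat along the lean and check.

```bash
python3 -m creep '[{"linear":[-0.1,0,0],"angular":[0,0,0],"claw":100},{"linear":[-0.25,0,0],"angular":[0,0,0],"claw":100},{"linear":[-0.45,0,0],"angular":[0,0,0],"claw":100},{"linear":[-0.6,0,0],"angular":[0,0,0],"claw":100},{"linear":[-0.6,0,0],"angular":[0,0,0],"claw":100}]'; python3 - <<'E'
from h import *
o=status.get_obs();print(o["tcp_pos"],np.round(o["ft_force"],1))
P,d=read_camera("wrist");np.savez("w11.npz",p=P,d=d,pos=o["tcp_pos"],rot=o["eef_rot"])
cv2.imwrite("pics/w11.png",cv2.resize(P[100:360,160:480,::-1],None,fx=2.4,fy=2.4,interpolation=cv2.INTER_CUBIC))
W=cloud("wrist",d,o);S=(W-SEAT[2])@stand_R(2)
# barrel & tabs
u=np.array([-.574,0,.819]);n=np.array([.819,0,.574]);A=S@u;N=S@n
Q=S[(A>.02)&(A<.05)&(abs(N)<.02)&(abs(S[...,1])<.05)];h=np.histogram(Q[:,1]*1000,bins=np.arange(-50,51,2));print("tabs",dict(zip(h[1][:-1].astype(int).tolist(),h[0].tolist())))
for a in (-.06,-.045,.045,.06):
    q=S[(abs(S[...,1]-a)<.004)&(abs(A)<.02)&(abs(N)<.013)]; B=np.c_[q[:,0],q[:,2]]
    r=np.c_[2*B,np.ones(len(B))]; s=np.linalg.lstsq(r,(B**2).sum(1),rcond=None)[0]; print("barrel centre x,z mm",a,np.round(s[:2]*1000,2),"r",round(np.sqrt(s[2]+s[0]**2+s[1]**2)*1000,2),len(q))
m=(S[...,2]<-.03)&(S[...,2]>-.13)&(abs(S[...,1])<.055)&(abs(S[...,0])<.03)
G=S[m]; c=G.mean(0); vt=np.linalg.svd(G-c,full_matrices=False)[2]; print("flap",np.round(c*1000,1),"normal",np.round(vt[2],4),len(G))
y=np.percentile(S[(S[...,2]<-.03)&(S[...,2]>-.12)&(abs(S[...,0])<.015)][:,1],[.5,99.5]);print(y)
P,d=read_camera("scene");cv2.imwrite("pics/s2.png",P[:,:,::-1]);cv2.imwrite("pics/s2c.png",cv2.resize(P[215:360,320:480,::-1],None,fx=4,fy=4,interpolation=cv2.INTER_CUBIC))
E
```

```text
time: 13.0
tcp_pos: [0.43, 0.2559, 0.3436]
eef_rot: [0.887, 0.031, 0.458, -0.056]
ft_force: [0.2, 0.3, 0.0]
finger_gap: 0.0938
[0.42999523 0.255905   0.34362451] [0.2 0.3 0. ]
tabs {-50: 0, -48: 0, -46: 0, -44: 0, -42: 0, -40: 0, -38: 0, -36: 1, -34: 59, -32: 70, -30: 151, -28: 0, -26: 0, -24: 0, -22: 0, -20: 0, -18: 0, -16: 0, -14: 0, -12: 15, -10: 54, -8: 35, -6: 54, -4: 54, -2: 36, 0: 53, 2: 36, 4: 53, 6: 54, 8: 36, 10: 28, 12: 0, 14: 0, 16: 0, 18: 0, 20: 0, 22: 0, 24: 0, 26: 0, 28: 143, 30: 53, 32: 50, 34: 2, 36: 0, 38: 0, 40: 0, 42: 0, 44: 0, 46: 0, 48: 0}
barrel centre x,z mm -0.06 [ 3.77 -4.74] r 15.19 302
barrel centre x,z mm -0.045 [ 3.86 -4.61] r 15.2 305
barrel centre x,z mm 0.045 [ 3.36 -4.55] r 15.0 303
barrel centre x,z mm 0.06 [ 3.29 -4.42] r 14.86 303
flap [  0.9  -0.  -72. ] normal [-1.     -0.0019 -0.0031] 7307
[-0.06421643  0.24595841]
```

View pics/w11.png

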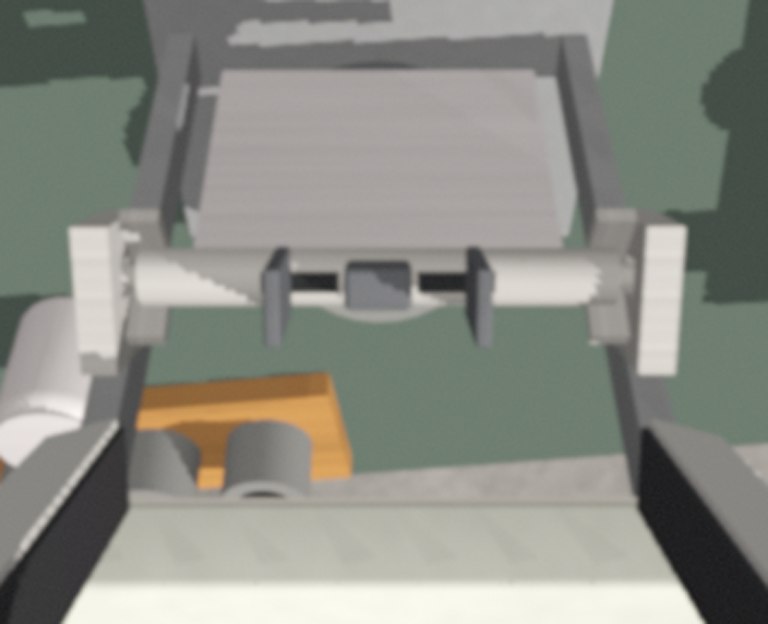

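View pics/s2.png

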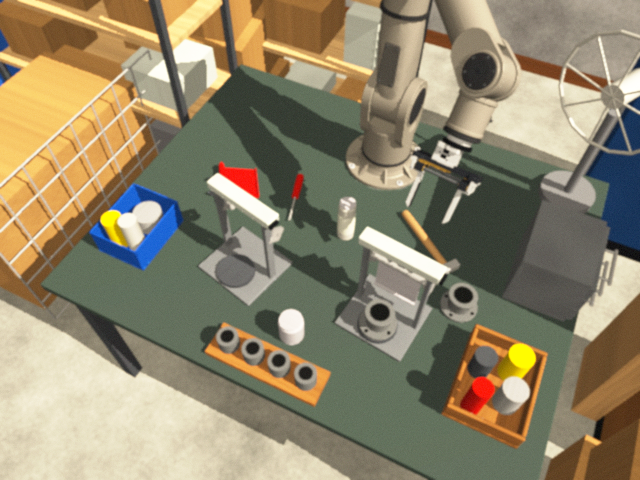

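```bash
python3 - <<'E'
from h import *
for fn,k in (("w3.npz",1),("w11.npz",2)):
    f=np.load(fn);o=dict(tcp_pos=f["pos"],eef_rot=f["rot"]);W=cloud("wrist",f["d"],o);S=(W-SEAT[k])@stand_R(k)
    m=(S[...,2]<-.03)&(S[...,2]>-.13)&(abs(S[...,1])<.055)&(abs(S[...,0])<.03)
    G=S[m];c=G.mean(0);vt=np.linalg.svd(G-c,full_matrices=False)[2];print(k,"flap",np.round(c*1000,1),np.round(vt[2],4))
    u=np.array([-.574,0,.819]);n=np.array([.819,0,.574]);A=S@u*1000;N=S@n*1000
    for a in (-.0685,.0685,-.05,.05):
        q=(abs(S[...,1]-a)<.003)&(abs(N)<6)&(abs(A)<20); print("  barrel top along lean mm",a,np.round(np.percentile(A[q],[5,50,95]),1),q.sum())
E
```

```text
1 flap [  1.1   0.  -71.6] [ 1.0e+00 -8.0e-04 -1.5e-03]
  barrel top along lean mm -0.0685 [ 7.7  9.1 10.5] 129
  barrel top along lean mm 0.0685 [ 7.4  9.1 10.4] 127
  barrel top along lean mm -0.05 [ 7.2  9.1 10.4] 134
  barrel top along lean mm 0.05 [ 7.3  9.1 10.4] 129
2 flap [  0.9  -0.  -72. ] [-1.     -0.0019 -0.0031]
  barrel top along lean mm -0.0685 [ 7.6  9.3 10.7] 114
  barrel top along lean mm 0.0685 [ 7.7  9.5 10.8] 112
  barrel top along lean mm -0.05 [ 7.9  9.3 11. ] 111
  barrel top along lean mm 0.05 [ 8.   9.3 11. ] 111
```

View pics/s2c.png

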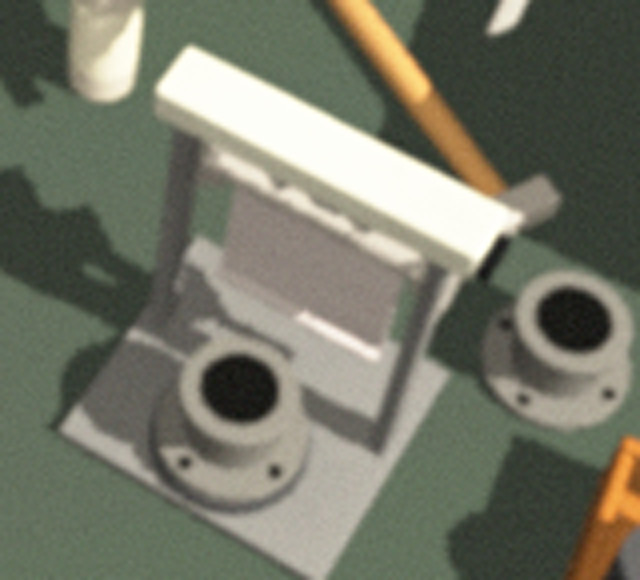

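The guard's seat, plumb and tab spread in stand 2 match what stand 1 showed at the start, and the castings, can and tin stand where they did. Handing in.

```bash
python3 -c "
from rig import *
print(close_job(), status.get_obs()['time'])"
```

```text
the job is handed in; nothing more can be done
the job is handed in; nothing more can be done
```

The chip guard is now on stand 2, hanging straight down in front of the casting with both pins out, and the job is handed in at about 13 s of the 56 s. I squeezed both tabs to their stops (39.4 mm gap), lifted the guard out of stand 1 along the 35° lean and carried it over. I then set it into stand 2's saddles, eased the pressing force from about 36 N to 13 N, let the tabs go slowly and backed off.

**Last checks, from the wrist camera and depth:**
- **Pins:** the tabs' outer faces are back at about ±34 mm, so both pins should be fully out. I inferred this from the tabs; the pins themselves were not clearly visible.
- **Seating:** the barrel sits within about 0.5 mm of where it sat in stand 1, level at both ends.
- **Hanging:** the flap is plumb within about 0.2°.
- **Other things:** by eye in the scene picture, the castings, spray can and tin are where they were. I did not measure them.
- **Robot:** the gripper is clear of everything and the wrist force is about 0 N.

**Failed or disagreed:**
- My first standoff at stand 1 stopped short because joint 2 was near its limit, so I went in further forward.
- A circle fit to the barrel came out wrong (15 mm radius instead of 10). I discarded it and compared directly with stand 1 instead.

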